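Ink the date stamp and hold it on the parcel's postmark circle

TASK

Draw the white-capped date stamp out of its slot in the walnut stand and press it lightly and flat on the open ink pad for about a second. Then set it upright on the red circle of the parcel's label, centred in the ring and square with the label, the white mark on its front towards the bar code at the label's foot, and finish still gripping it and pressing lightly (about 5 newtons), since the glossy label takes ink slowly. Never bear down hard or smudge the parcel beside the circle, and leave the parcel, the other stamps, the jar, the tape cutter and the scale pan where they are.

Things in the scene. Friction and masses are not known exactly. Their poses are not given: they have to be found in the camera images.
- date_stamp: Date stamp, ~0.13 kg, 105 mm tall, red, the only one with a WHITE cap. Origin: middle of the unpressed rubber face, z up the handle, -x its front. Heights: rubber die 30 mm across and round mount 32 across to 17, neck 10 across to 44, collar 30 across to 50, grip 22 x 22 to 96 mm (flats face x and y). Hangs by its collar in one of the stand's slots, front to the stand's front within 7 deg.
- stamp_face (a point): Middle of the date stamp's rubber face, at the stamp's origin when unpressed. The die sits on a foam cushion: it starts to give at 1 N, then gives 1 mm per 2 N up to 4 mm (9 N), and is stiff beyond that. This point moves with the die.
- stamp_index (a point): White dot on the front of the date stamp's collar, 12.5 mm in front (-x) of its axis, 50 mm above the unpressed face; a white stripe runs up the grip's front above it.
- stamp_grip (a point): Middle of the date stamp's red 22 mm grip, on its axis, 78 mm above the unpressed face: take it here from above, fingers closing front to back (the stamp's x); to the sides, other stamps are near.
- stand: Walnut stand, fixed, 64 x 236 mm (base board 90 deep, 8 thick). Origin: centre of underside, -x its front. Shelf top at 60 mm, 12 thick, four 14 mm slots at y = -78, -26, 26, 78 mm, open to the front edge (x = -32). Necks hang at x = 0, faces 16 mm above the counter. A stamp cannot be lifted out (it rises 15 mm at most): draw it 60 mm or more along the stand's -x, then raise it.
- ink_pad: Open ink pad, fixed: blue tin 76 (x) x 110 mm with dark inked felt 66 (x) x 100 mm, its top 16 mm above the counter and 3 mm above the tin's rim. The lid is folded back flat on the counter on the +x side (to x = 119 mm, 9 mm high). Origin: centre of the tin's underside, z up.
- ink_center (a point): Centre of the felt's top; axes as the ink pad's.
- parcel: Cardboard parcel, loose, about 1.6 kg, 150 (x) x 220 (y) x 60 mm high, with a white label 110 x 170 mm on top. Along the label's head (+x) runs a black bar, along its foot (-x) a bar code. Origin: centre of the underside, z up.
- mark (a point): Centre of the printed red circle (ring 40 mm across inside, small cross in the middle) on the parcel's top, 60 mm above the counter; at x = 6, y = -62 mm in the parcel's frame. x points to the label's head, -x to its foot, z up. The stamp is the right way round when its x points along this x.
- line_stamp1: Line stamp: built like the date stamp but with a black cap and an oblong pale wooden mount 24 x 38 mm. Hangs in another slot of the stand. Origin: middle of its lower face; z up along the handle. A bystander.
- line_stamp2: Line stamp: built like the date stamp but with a black cap and an oblong pale wooden mount 24 x 38 mm. Hangs in another slot of the stand. Origin: middle of its lower face; z up along the handle. A bystander.
- line_stamp3: Line stamp: built like the date stamp but with a black cap and an oblong pale wooden mount 24 x 38 mm. Hangs in another slot of the stand. Origin: middle of its lower face; z up along the handle. A bystander.
- jar: Glass jar with steel cap, 68 mm across, 95 mm high, loose, standing beyond the parcel. Origin: centre of the underside. A bystander.
- tape_cutter: Heavy steel tape cutter base, 62 x 160 mm, with a roll of tape, 90 mm high, loose, standing beyond the stand. Origin: centre of the underside. A bystander.
- scale_pan: Chipped white enamel pan, 224 mm across, 24 mm deep, lying loose on the grey scale beyond the ink pad, 80 mm above the counter. Origin: centre of the underside. A bystander.
Things that resemble listed ones, but are neither listed nor needed, are in the scene too. Of the things shaped like the ink_pad, the blue one is meant. What is shaped like the date_stamp but blue or green is not meant.

How it is judged:
On the way, in this order (a step that is already met when the one before it is completed fails the run):
1. the date stamp is drawn clear of its slot, in the gripper (distance of date_stamp from where it was at the start of the episode above 0.055 m and contact force between the fingers and date_stamp above 1 N), for 0.1 s.
2. the stamp's whole face is pressed lightly (1.5 to 15 N) and flat on the inked felt (contact force between date_stamp and ink_pad between 1.5 and 15 N and angle between date_stamp's own z axis and vertical below 0.12 rad and height (world z) of stamp_face above 0.01 m and x of stamp_face in the frame of ink_center between -0.02 and 0.02 m and y of stamp_face in the frame of ink_center between -0.037 and 0.037 m), for 0.4 s.
At the end, for the whole second after the job is handed in: Gripped at rest with its face on the circle: centred within 5 mm, upright within 5 degrees, white mark to the label's foot and square within 10 degrees, pressed with 2 to 12 N; the parcel lies flat within 25 mm of its start (horizontal distance between stamp_face and mark below 0.005 m and angle between the z axis of date_stamp and the z axis of mark, either way round below 0.09 rad and angle between the x axis of date_stamp and the x axis of mark, either way round below 0.17 rad and x of stamp_index in the frame of mark below -0.006 m and contact force between date_stamp and parcel between 2 and 12 N and contact force between the fingers and date_stamp above 3 N and linear speed of date_stamp below 0.02 m/s and angle between parcel's own z axis and vertical below 0.03 rad and distance of parcel from where it was at the start of the episode below 0.025 m); the arm keeps its last pose, push and grip.
It fails at once if the stamp bears down harder than 25 N on the parcel or ink pad (contact force between date_stamp and parcel above 25 N or contact force between date_stamp and ink_pad above 25 N).
It fails at once if the stamp touches the parcel beside the circle (more than 12 mm off centre) and smudges it (contact force between date_stamp and parcel above 0.5 N and horizontal distance between stamp_face and mark above 0.012 m).
It fails at once if another stamp is shifted by more than 15 mm (distance of any of line_stamp1, line_stamp2, line_stamp3 from where it was at the start of the episode above 0.015 m).
It fails at once if the jar, tape cutter or scale pan is shifted by more than 15 mm (distance of any of jar, tape_cutter, scale_pan from where it was at the start of the episode above 0.015 m).
It fails at once if the parcel is shifted by more than 25 mm (distance of parcel from where it was at the start of the episode above 0.025 m).
It also fails if it takes over 48 s, if anything falls off the work surface, if the arm or the gripper's body presses on something with over 40 N, if the wrist force passes 120 N, or if a joint passes its speed limit or range.

ROBOT

A 6-joint arm with a two-finger parallel gripper is mounted at the origin on the work surface. World frame = base frame: x ahead of the robot, y to its left, z up, the work surface at z = 0. Lengths are in m, angles in rad, forces in N, time in s.
With the tool pointing down it reaches from about 0.275 to 0.75 m from the base axis. Payload 10.2 kg.
Tool frame: the origin (TCP) lies midway between the tips of the shut fingers; the grasp point (between the pads) lies 19 mm behind it; z points along the fingers, y is the line along which they close (so a half turn about z gives the same grasp; the last joint's range is limited). The gripper opens to 85 mm and grips with 20 to 120 N. Pads are 22 mm wide; open, the fingers measure 114 mm over their backs; the gripper's body (76 mm by 85 mm) begins 54 mm behind the grasp point. The pads swing forward as they close: fully open they stand 13 mm farther back than shut.
Start: joints at [-1.551, 0.313, 1.498, -0, 1.331, -0.223], TCP at [0.126, -0.51, 0.231] pointing down, gripper open.
Joint ranges: [-2.94, 2.94], [-0.97, 2.17], [0.19, 2.56], [-1.23, 4.37], [0.02, 3.11], [-2.88, 2.88]. Speed limits (rad/s): [2.39, 2.39, 3.01, 3.14, 3.14, 3.14].

INTERFACE

Orientations are given as a unit quaternion [w, x, y, z].
In Python, from cell import robot, cams gives the robot as it stands.
- The arm moves only by the tool step_arm, never from a script. Its argument "commands" is a list of rows, each an object of numbers: "x", "y", "z": the shift along the world's x, y, z in m; "turn": the turn about the world's z in degrees; "fingers": the finger opening in m, from 0 to 0.0854. A call has exactly 10 rows; each row shifts and turns the commanded pose from where the row before left it; what a row does not reach is not made up. A row lasts 1/8 s, in which the tool goes at most 62.5 mm and 10.7 degrees, less where a joint would pass 70% of its speed; a pose out of reach is approached as far as the arm can. A call with a gripper value outside its range is refused whole. The fingers move at their own pace and stop on an object; "newtons" is the grip in N (left out, the last holds). Time passes only in rows, so rows that do not move let the fingers close, or fill a call up. It gives the time, the measured TCP pose, the force, the opening and the grip force at its end, in the units of the state.
- robot.get_state(): the state, without advancing time (a new reading comes with each control period).
- cams.read_camera(name): name is "scene" or "top" or "wrist"; returns the picture (420x560x3 uint8, red, green, blue); there is no depth.
- cams.camera_model(name): a dict with "camera_matrix" (3x3 intrinsics, pixels), "origin" and "rotation" of the camera in the world; the wrist camera has in their place "T_tool_cam" (4x4, takes a point from camera to tool coordinates, whose origin is the TCP and whose axes are the flange's). Camera axes: x right, y down, z forward; pixel columns grow to the right and rows downward; lengths in m; the calibration is good to about 2 mm. A picture is of the moment at which its call begins: read the wrist's pose just before it. camera_model takes no time and is no camera call.
- robot.job_done(): hands the job in; it is judged then, once.
The state is a dict: "clock": time; "joint_pos": joint angles; "dq": joint speeds; "joint_efforts": joint torques, N m; "tcp_pos": TCP position; "tcp_rot": TCP orientation; "ft_force": force on the tool from outside, world axes, zero at the start; "moment": the same for the moment, N m; "opening": opening from 0.0 (shut) to 1.0 (fully open); "grip_force": force on a finger pad.
Only numpy, scipy, OpenCV 4.12 (cv2) and the standard library are available. Lean on these libraries where they do the work, as an engineer would, in place of code of your own. Each camera call takes 0.05 s, during which the arm holds its last target. There are 200 camera calls.

## Working session

There is one attempt and no reset: what is moved stays moved. The work goes in short steps, Python scripts to look and compute and a tool call to move; the robot and the scene stay as the last step left them, time stands still between calls to the robot, and variables do not carry over. Pictures are saved under pics/ and viewed, at most 13 in all, crops included, and the job is handed in when it is done.

Besides the shell and the picture viewer there is one more tool, called as a command line: name --argument value ..., lists and objects as JSON in quotes. step_arm: Moves the arm, as the interface text tells. Its arguments: {"type":"object","properties":{"commands":{"type":"array"},"newtons":{"type":"number"}},"required":["commands"]}

```bash
mkdir -p pics; python3 - <<'E'
from cell import robot,cams
import cv2,numpy as np
for n in("top","scene"):
    cv2.imwrite(f"pics/{n}0.png",cams.read_camera(n)[:,:,::-1])
    m=cams.camera_model(n);print(n,{k:np.round(v,4).tolist() for k,v in m.items() if k!='name' and not isinstance(v,str)})
m=cams.camera_model("wrist");print({k:np.round(v,4).tolist() for k,v in m.items() if not isinstance(v,str)})
s=robot.get_state();print(s)
E
```

```text
top {'camera_matrix': [[452.373, 0.0, 283.8507], [0.0, 452.373, 204.3798], [0.0, 0.0, 1.0]], 'origin': [0.3874, 0.0774, 1.1978], 'rotation': [-0.0327, 0.7142, -0.6983, 0.0338]}
scene {'camera_matrix': [[436.3907, 0.0, 287.5953], [0.0, 436.3907, 204.6813], [0.0, 0.0, 1.0]], 'origin': [1.2791, 0.2702, 0.8453], 'rotation': [-0.2381, 0.5582, 0.7281, -0.3188]}
{'camera_matrix': [[356.217, 0.0, 282.8368], [0.0, 356.217, 211.2513], [0.0, 0.0, 1.0]], 'T_tool_cam': [[-0.0005, -0.9595, -0.2817, 0.0724], [1.0, -0.0006, 0.0, 0.0003], [-0.0002, -0.2817, 0.9595, -0.1415], [0.0, 0.0, 0.0, 1.0]]}
{'clock': 0.1, 'joint_pos': array([-1.55139525e+00,  3.13380127e-01,  1.49836129e+00,  6.81349010e-06,
        1.33097632e+00, -2.23397621e-01]), 'dq': array([ 0.00022696, -0.00291225, -0.00271084, -0.00145533, -0.00140011,
       -0.00072593]), 'joint_efforts': array([ 2.70466116e-03, -4.12900651e+01, -2.60146576e+01, -2.65128656e-04,
        2.93164790e-03, -1.36476712e-05]), 'tcp_pos': array([ 0.12620722, -0.50937369,  0.23079935]), 'tcp_rot': array([-5.59282829e-04,  9.92640086e-01,  1.21100551e-01,  6.05706151e-05]), 'ft_force': array([-0.4082091 ,  0.16598251, -0.82919139]), 'moment': array([-0.03201233, -0.00452421,  0.00657692]), 'grip_force': 0.0, 'opening': 0.9966104099550624}
```

View pics/top0.png

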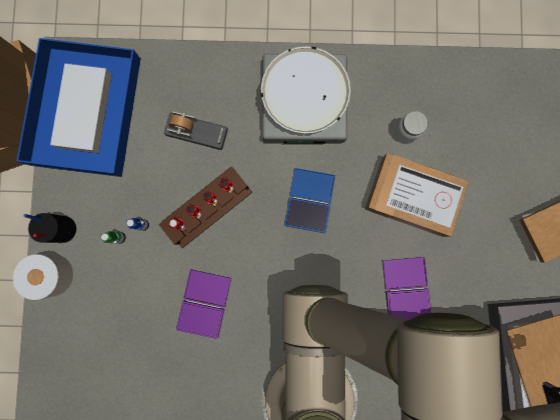

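View pics/scene0.png

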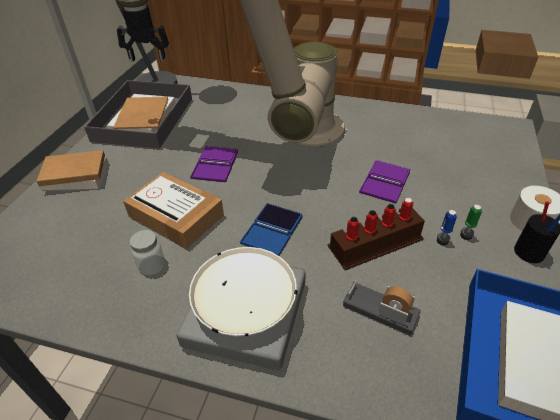

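The top view shows the stand at about (205,207), with the white-capped date stamp at its lower-left end (176,223). The felt of the ink pad is at (307,216) and the parcel's ring at (443,200). I'll zoom in on these.

```bash
cat > h.py <<'E'
import numpy as np,cv2
from cell import robot,cams
from scipy.spatial.transform import Rotation as R
def rot(q): 
    q=np.array(q); return R.from_quat(np.r_[q[1:],q[0]]).as_matrix() if q.size==4 else q
def cam(n,st=None):
    m=cams.camera_model(n);K=np.array(m["camera_matrix"])
    if n=="wrist":
        T=np.array(m["T_tool_cam"]);Rt=rot(st["tcp_rot"]);return K,Rt@T[:3,:3],Rt@T[:3,3]+st["tcp_pos"]
    return K,rot(m["rotation"]),np.array(m["origin"])
def px2w(c,p,z):
    K,Rm,o=c;p=np.atleast_2d(np.array(p,float))
    d=(Rm@np.linalg.inv(K)@np.c_[p,np.ones(len(p))].T).T
    return o+d*((z-o[2])/d[:,2])[:,None]
def w2px(c,X):
    K,Rm,o=c;q=(K@Rm.T@(np.atleast_2d(X)-o).T).T;return q[:,:2]/q[:,2:]
E
python3 - <<'E'
from h import *
a=cv2.imread("pics/top0.png")
A=cv2.resize(a[155:255,150:260],None,fx=5,fy=5,interpolation=cv2.INTER_CUBIC)[:, :]
B=cv2.resize(a[145:245,365:475],None,fx=5,fy=5,interpolation=cv2.INTER_CUBIC)
cv2.imwrite("pics/c1.png",cv2.resize(np.vstack([np.hstack([A,B])[:, :]]),(800,364)))
c=cam("top")
print(px2w(c,[(176,223)],.121),px2w(c,[(443,200)],.06),px2w(c,[(307,216)],.016))
E
```

```text
[[0.43868721 0.33243516 0.121     ]] [[ 0.51502373 -0.32571748  0.06      ]] [[0.46973942 0.01545576 0.016     ]]
```

View pics/c1.png

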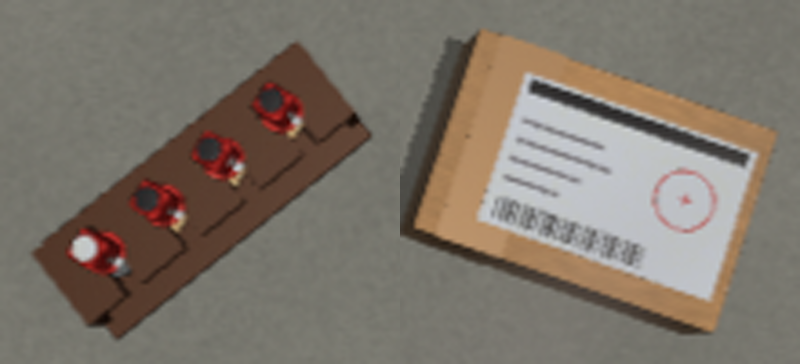

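step_arm --commands '[{"x": 0.036, "y": 0.018, "turn": 6}, {"x": 0.036, "y": 0.018, "turn": 6}, {"x": 0.036, "y": 0.018, "turn": 6}, {"x": 0.036, "y": 0.018, "turn": 6}, {"x": 0.036, "y": 0.018, "turn": 6}, {"x": 0.036, "y": 0.018, "turn": 6}, {"x": 0.036, "y": 0.018, "turn": 6}, {"x": 0.036, "y": 0.018, "turn": 6}, {"x": 0.036, "y": 0.018, "turn": 6}, {"x": 0.036, "y": 0.018, "turn": 6}]'

```text
validation failed for argument at $.co...
```

```bash
cat > snap.py <<'E'
import sys,pickle
from h import *
n=sys.argv[1];s=robot.get_state();im=cams.read_camera("wrist")
cv2.imwrite(f"pics/{n}.png",im[:,:,::-1]);pickle.dump(s,open(f"{n}.pkl","wb"))
print(s["clock"],s["tcp_pos"],np.degrees(R.from_matrix(rot(s["tcp_rot"])).as_rotvec()),np.abs(s["dq"]).max(),s["joint_pos"])
E
python3 snap.py w1
```

```text
0.1 [ 0.12620722 -0.50937369  0.23079935] [-1.78611626e+02 -2.17903414e+01 -1.08988305e-02] 0.0029122520767174797 [-1.55139525e+00  3.13380127e-01  1.49836129e+00  6.81349010e-06
  1.33097632e+00 -2.23397621e-01]
```

View pics/w1.png

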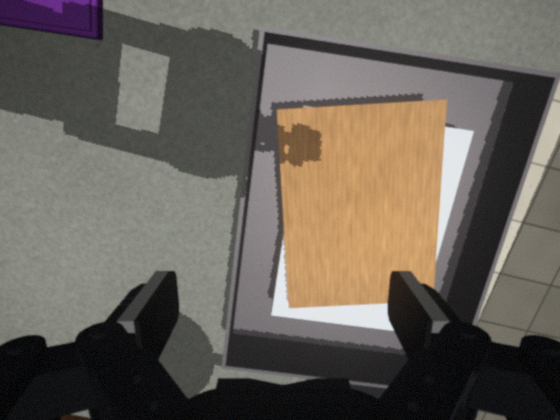

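The call was refused, so this picture only shows the tray at the start pose. It probably needs every field in each row.

step_arm --commands '[{"x": 0.036, "y": 0.018, "z": 0.0, "turn": 6, "fingers": 0.085}, {"x": 0.036, "y": 0.018, "z": 0.0, "turn": 6, "fingers": 0.085}, {"x": 0.036, "y": 0.018, "z": 0.0, "turn": 6, "fingers": 0.085}, {"x": 0.036, "y": 0.018, "z": 0.0, "turn": 6, "fingers": 0.085}, {"x": 0.036, "y": 0.018, "z": 0.0, "turn": 6, "fingers": 0.085}, {"x": 0.036, "y": 0.018, "z": 0.0, "turn": 6, "fingers": 0.085}, {"x": 0.036, "y": 0.018, "z": 0.0, "turn": 6, "fingers": 0.085}, {"x": 0.036, "y": 0.018, "z": 0.0, "turn": 6, "fingers": 0.085}, {"x": 0.036, "y": 0.018, "z": 0.0, "turn": 6, "fingers": 0.085}, {"x": 0.0, "y": 0.0, "z": 0.0, "turn": 5, "fingers": 0.085}]' --newtons 40

```text
clock: 1.4
tcp_pos: [0.452, -0.346, 0.2307]
tcp_rot: [-0.0, 0.802, 0.597, 0.0]
ft_force: [-0.4, -0.4, -0.1]
opening: 0.993
grip_force: 0.0
```

```bash
python3 snap.py w2
```

```text
1.4 [ 0.45198689 -0.34604561  0.23074792] [-1.44405947e+02 -1.07381915e+02 -2.67615398e-02] 0.7112782801159651 [-8.59332815e-01  4.11781552e-01  1.35972334e+00  3.59841066e-04
  1.37084238e+00 -5.67407854e-01]
```

View pics/w2.png

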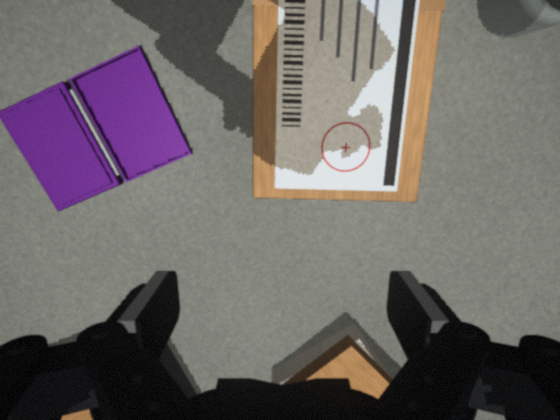

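The picture shows the ring at (346,147), the black bar at x≈390–415 and the bar code on the left. Next I'll take a settled picture and compute from it.

```bash
cat > par.py <<'E'
import pickle,sys
from h import *
n=sys.argv[1];s=pickle.load(open(n+".pkl","rb"));c=cam("wrist",s);im=cv2.imread(f"pics/{n}.png").astype(int)
def near(p,rad):
    y,x=np.mgrid[:420,:560];return np.hypot(x-p[0],y-p[1])<rad
ctr=np.array(eval(sys.argv[2]),float)
red=(im[:,:,2]-im[:,:,1]>40)&(abs(im[:,:,1]-im[:,:,0])<45)&near(ctr,32)
ys,xs=np.nonzero(red);(e,ax,an)=cv2.fitEllipse(np.c_[xs,ys].astype(np.float32))
P=px2w(c,np.c_[xs,ys],.06)[:,:2]
A=np.c_[2*P,np.ones(len(P))];r=np.hypot(*(P-np.median(P,0)).T)
P=P[np.hypot(*(P-px2w(c,[e],.06)[0,:2]).T)>.012]
q=np.linalg.lstsq(np.c_[2*P,np.ones(len(P))],(P**2).sum(1),rcond=None)[0]
print("ring ell",e,ax,px2w(c,[e],.06)[0],"circle",q[:2],"r",np.sqrt(q[2]+q[:2]@q[:2]))
# straight edges: long black bar
blk=(im.max(2)<60).astype(np.uint8)
k,l,st,ce=cv2.connectedComponentsWithStats(blk)
for i in range(1,k):
    if st[i,4]>300:
        yy,xx=np.nonzero(l==i);W=px2w(c,np.c_[xx,yy],.06)[:,:2];ev,V=np.linalg.eigh(np.cov(W.T));v=V[:,1]
        print("blob",ce[i].round(),st[i,4],"ang",np.degrees(np.arctan2(v[1],v[0])),"len",2*np.sqrt(3*ev),W.mean(0))
E
sed -i 's/w2/w2/' par.py; python3 par.py w2 "(346,147)"; python3 snap.py w3; python3 par.py w3 "(346,147)"
```

```text
ring ell (345.4202880859375, 146.56106567382812) (46.65065002441406, 49.18981170654297) [ 0.515896   -0.32493432  0.06      ] circle [ 0.51574953 -0.32523201] r 0.020668187487563803
blob [406.  28.] 477 ang 72.25355092786646 len [0.00691661 0.0469189 ] [ 0.5843073  -0.24882072]
blob [278. 372.] 41985 ang 163.2153257220464 len [0.14550424 0.63084607] [ 0.39040711 -0.53418753]
1.45 [ 0.45107188 -0.34671855  0.23077636] [-1.44288697e+02 -1.07529864e+02  3.16524209e-03] 0.13635272441629603 [-8.61215875e-01  4.11161277e-01  1.36055438e+00  2.60497656e-05
  1.37075498e+00 -5.71321603e-01]
ring ell (346.334716796875, 145.61634826660156) (46.72227478027344, 49.326011657714844) [ 0.51583548 -0.32492696  0.06      ] circle [ 0.51575313 -0.32523952] r 0.020691424817921664
blob [408.  25.] 443 ang 72.14459222819195 len [0.00702184 0.04007814] [ 0.58485479 -0.24727709]
blob [277. 372.] 41948 ang 163.3545643619849 len [0.14558871 0.6312181 ] [ 0.3897045  -0.53506409]
```

The ring is at (0.5158, −0.325) with parcel yaw about −17.8°, which agrees with the top view. Now over the pad towards the stand.

step_arm --commands '[{"x": -0.005, "y": 0.035, "z": 0.0, "turn": 3, "fingers": 0.085}, {"x": -0.005, "y": 0.035, "z": 0.0, "turn": 3, "fingers": 0.085}, {"x": -0.005, "y": 0.035, "z": 0.0, "turn": 3, "fingers": 0.085}, {"x": -0.005, "y": 0.035, "z": 0.0, "turn": 3, "fingers": 0.085}, {"x": -0.005, "y": 0.035, "z": 0.0, "turn": 3, "fingers": 0.085}, {"x": -0.005, "y": 0.035, "z": 0.0, "turn": 3, "fingers": 0.085}, {"x": -0.005, "y": 0.035, "z": 0.0, "turn": 3, "fingers": 0.085}, {"x": -0.005, "y": 0.035, "z": 0.0, "turn": 3, "fingers": 0.085}, {"x": -0.005, "y": 0.035, "z": 0.0, "turn": 3, "fingers": 0.085}, {"x": 0.0, "y": 0.0, "z": 0.0, "turn": 3, "fingers": 0.085}]'

```text
clock: 2.75
tcp_pos: [0.4046, -0.0312, 0.2314]
tcp_rot: [0.0, 0.623, 0.783, 0.0]
ft_force: [0.4, 0.3, 0.5]
opening: 0.999
grip_force: 0.0
```

```bash
python3 snap.py p1
```

```text
2.75 [ 0.40463255 -0.03121116  0.23141502] [1.12056569e+02 1.40861861e+02 1.97881806e-02] 0.43959343232396797 [-3.67752649e-01  4.52197240e-02  1.82098844e+00  2.00136019e-04
  1.27526030e+00 -5.94616893e-01]
```

step_arm --commands '[{"x": 0.0, "y": 0.035, "z": 0.0, "turn": 3, "fingers": 0.085}, {"x": 0.0, "y": 0.035, "z": 0.0, "turn": 3, "fingers": 0.085}, {"x": 0.0, "y": 0.035, "z": 0.0, "turn": 3, "fingers": 0.085}, {"x": 0.0, "y": 0.035, "z": 0.0, "turn": 3, "fingers": 0.085}, {"x": 0.0, "y": 0.035, "z": 0.0, "turn": 3, "fingers": 0.085}, {"x": 0.0, "y": 0.035, "z": 0.0, "turn": 3, "fingers": 0.085}, {"x": 0.0, "y": 0.035, "z": 0.0, "turn": 3, "fingers": 0.085}, {"x": 0.0, "y": 0.035, "z": 0.0, "turn": 3, "fingers": 0.085}, {"x": 0.005, "y": 0.035, "z": 0.0, "turn": 2, "fingers": 0.085}, {"x": 0.0, "y": 0.0, "z": 0.0, "turn": 0, "fingers": 0.085}]'

```text
clock: 4.05
tcp_pos: [0.4103, 0.2833, 0.2309]
tcp_rot: [-0.0, 0.432, 0.902, -0.0]
ft_force: [0.0, -1.1, 0.2]
opening: 1.001
grip_force: 0.0
```

```bash
python3 snap.py s1; python3 -c "
import cv2,numpy as np
a=cv2.imread('pics/p1.png');b=cv2.imread('pics/s1.png')
cv2.imwrite('pics/ps.png',np.vstack([cv2.resize(a[:280],(560,280)),b[:310]]))"
```

```text
4.05 [0.41030108 0.28332415 0.23088125] [-7.76629977e+01 -1.62353395e+02  2.75602769e-02] 0.0427716769359899 [ 3.68854873e-01  2.55327764e-01  1.57523113e+00  1.41645385e-04
  1.31158364e+00 -3.09609083e-01]
```

View pics/ps.png

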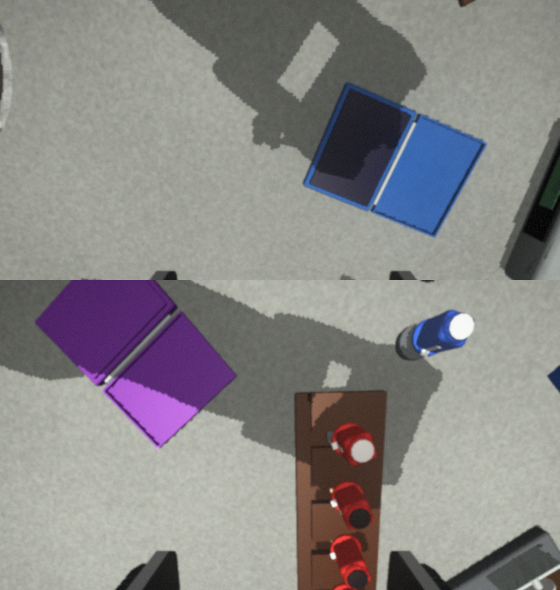

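The pad picture shows the felt's outline at about (347,84), (415,110), (372,208) and (305,184). The stand picture (subtract 280 from rows) shows the white cap at (362,170) and the white stripe and dot to its left at about (333,163); the shelf's back edge is at x≈385.

```bash
python3 - <<'E'
from h import *;import pickle
s=pickle.load(open("p1.pkl","rb"));c=cam("wrist",s)
W=px2w(c,[(347,84),(415,110),(372,208),(305,184)],.014);print("pad",W[:,:2],W.mean(0));
d=W[2]-W[1];print("pad y ang",np.degrees(np.arctan2(d[1],d[0])),np.hypot(*d[:2]),np.hypot(*(W[1]-W[0])[:2]))
s=pickle.load(open("s1.pkl","rb"));c=cam("wrist",s);im=cv2.imread("pics/s1.png").astype(int)
k,l,st,ce=cv2.connectedComponentsWithStats((im.min(2)>165).astype(np.uint8))
for i in range(1,k):
    if st[i,4]>8 and 290<ce[i][0]<400: print(st[i],ce[i],px2w(c,[ce[i]],.121),px2w(c,[ce[i]],.066),px2w(c,[ce[i]],.09))
B=px2w(c,[(386,111),(380,300)],.06);d=B[0]-B[1];print("stand y ang",np.degrees(np.arctan2(d[1],d[0])),B)
print(px2w(c,[(311,112)],.06), s["tcp_pos"])
cv2.imwrite("pics/z.png",cv2.resize(im[105:225,285:395].astype(np.uint8),None,fx=5,fy=5,interpolation=cv2.INTER_CUBIC))
E
```

```text
pad [[ 0.44423086  0.0718114 ]
 [ 0.51500981  0.0637098 ]
 [ 0.5033589  -0.04035454]
 [ 0.42872874 -0.03120115]] [0.47283208 0.01599138 0.014     ]
pad y ang -96.38815547343631 0.10471451143232775 0.07124110906356988
[ 221    0  201   63 5443] [325.80525446  23.63659746] [[0.3556611  0.39565605 0.121     ]] [[0.35342234 0.40801464 0.066     ]] [[0.35439925 0.4026218  0.09      ]]
[386   4  10   9  44] [390.59090909   7.72727273] [[0.38152778 0.42809417 0.121     ]] [[0.3849481  0.44754953 0.066     ]] [[0.3834556  0.43905992 0.09      ]]
[329  89   6   6  26] [331.03846154  91.42307692] [[0.38515876 0.36683535 0.121     ]] [[0.38937345 0.3728886  0.066     ]] [[0.38753431 0.37024718 0.09      ]]
[335  89  11  16  60] [339.66666667  96.55      ] [[0.39182207 0.36800508 0.121     ]] [[0.39749455 0.37431424 0.066     ]] [[0.39501929 0.37156115 0.09      ]]
[328  97   8   9  36] [332.         101.19444444] [[0.38976997 0.36252392 0.121     ]] [[0.3949935  0.36763392 0.066     ]] [[0.39271414 0.3654041  0.09      ]]
[337 102   4   4   9] [338.22222222 103.77777778] [[0.39414169 0.36390254
[... 829 characters left out ...]
72447 0.066     ]] [[0.51883682 0.2198637  0.09      ]]
[382 352   5   5  12] [383.91666667 354.08333333] [[0.55613605 0.23755422 0.121     ]] [[0.59775686 0.21532356 0.066     ]] [[0.57959505 0.22502422 0.09      ]]
[372 369   7   4  10] [375.  370.5] [[0.56159594 0.22082646 0.121     ]] [[0.60441126 0.19493613 0.066     ]] [[0.58572821 0.20623373 0.09      ]]
[359 385   6   4  13] [361.38461538 386.23076923] [[0.56358996 0.2015627  0.121     ]] [[0.60684153 0.17145787 0.066     ]] [[0.58796812 0.18459452 0.09      ]]
stand y ang 131.64348180592398 [[0.43628023 0.3908192  0.06      ]
 [0.5557517  0.25646077 0.06      ]]
[[0.38747883 0.35048179 0.06      ]] [0.41030108 0.28332415 0.23088125]
```

View pics/z.png

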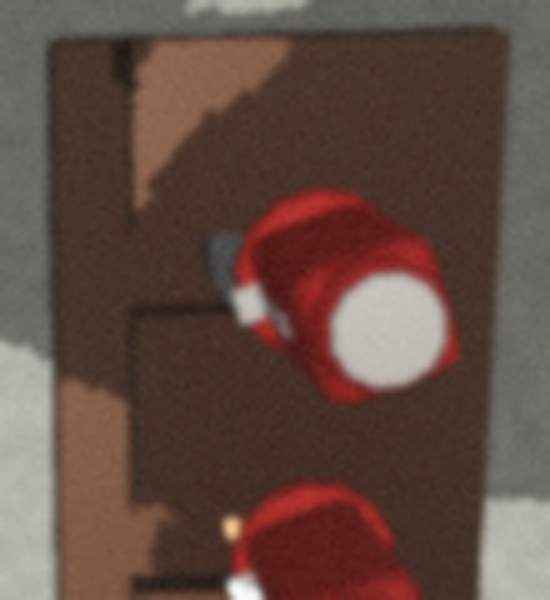

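Some evidence suggests the stamp is turned relative to the stand. I'll put the camera straight above it to get its yaw properly.

step_arm --commands '[{"x": 0.02, "y": 0.0, "z": -0.01, "turn": 1, "fingers": 0.085}, {"x": 0.02, "y": 0.0, "z": -0.01, "turn": 0, "fingers": 0.085}, {"x": 0.02, "y": 0.0, "z": -0.01, "turn": 0, "fingers": 0.085}, {"x": 0.013, "y": 0.0, "z": -0.01, "turn": 0, "fingers": 0.085}, {"x": 0.0, "y": 0.0, "z": 0.0, "turn": 0, "fingers": 0.085}, {"x": 0.0, "y": 0.0, "z": 0.0, "turn": 0, "fingers": 0.085}, {"x": 0.0, "y": 0.0, "z": 0.0, "turn": 0, "fingers": 0.085}, {"x": 0.0, "y": 0.0, "z": 0.0, "turn": 0, "fingers": 0.085}, {"x": 0.0, "y": 0.0, "z": 0.0, "turn": 0, "fingers": 0.085}, {"x": 0.0, "y": 0.0, "z": 0.0, "turn": 0, "fingers": 0.085}]'

```text
clock: 5.35
tcp_pos: [0.4832, 0.2824, 0.1913]
tcp_rot: [0.0, 0.423, 0.906, 0.0]
ft_force: [-0.3, 0.1, 0.3]
opening: 0.997
grip_force: 0.0
```

```bash
python3 snap.py s2; python3 - <<'E'
from h import *;import pickle
s=pickle.load(open("s2.pkl","rb"));c=cam("wrist",s);im=cv2.imread("pics/s2.png")
print(w2px(c,[(.4376,.3405,.121)]))
cv2.imwrite("pics/z2.png",cv2.resize(im[40:190,200:370],None,fx=4,fy=4,interpolation=cv2.INTER_CUBIC))
E
```

```text
5.35 [0.48315408 0.28242427 0.19134589] [7.61906081e+01 1.63077130e+02 2.71472251e-04] 0.0012198303872577691 [ 3.19652174e-01  4.21091238e-01  1.45102505e+00 -2.70097874e-05
  1.26944465e+00 -3.76996291e-01]
[[285.92045303 101.65234663]]
```

View pics/z2.png

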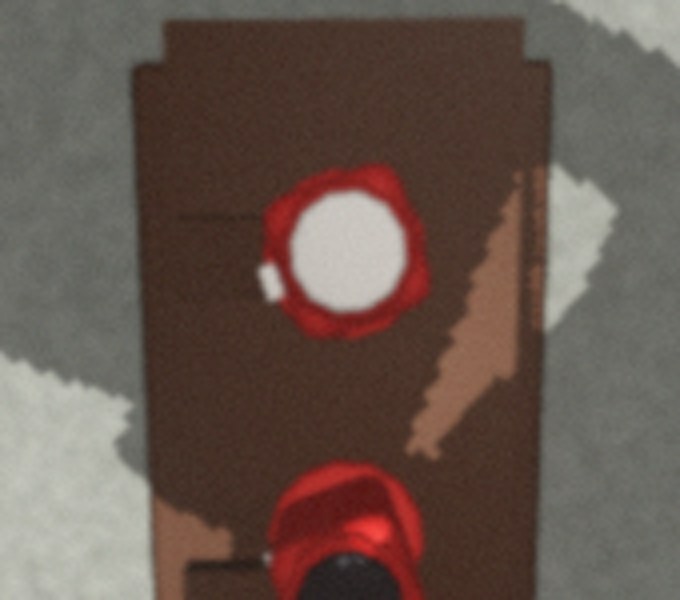

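Seen axially, the cap is at crop (348,250), the white dot at (270,283) and the grip corners at about (265,215), (375,165), (428,290) and (315,335). The stamp is therefore turned about 23° CCW from the stand. I'll quantify it.

```bash
python3 - <<'E'
from h import *;import pickle
s=pickle.load(open("s2.pkl","rb"));c=cam("wrist",s);im=cv2.imread("pics/s2.png").astype(int)
sub=np.zeros((420,560),bool);sub[75:130,260:312]=1
white=(im.min(2)>140)&sub; red=(im[:,:,2]-im[:,:,1]>60)&sub
k,l,st,ce=cv2.connectedComponentsWithStats(white.astype(np.uint8))
o=np.argsort(-st[1:,4])+1;print(st[o[:3]],ce[o[:3]])
cap=px2w(c,[ce[o[0]]],.121)[0];dot=px2w(c,[ce[o[1]]],.066)[0];v=cap-dot
print("cap",cap,"dot",dot,"yaw",np.degrees(np.arctan2(v[1],v[0])),np.hypot(*v[:2]))
ys,xs=np.nonzero(red|(l==o[0]));W=px2w(c,np.c_[xs,ys],.112)[:,:2]
r=cv2.minAreaRect((W*1000).astype(np.float32));print("rect",r)
# stand edges
e=lambda a,z:px2w(c,[(200+p/4,40+q/4) for p,q in a],z)
for z,a in((.06,[(165,20),(525,20)]),(.008,[(133,65),(158,600)]),(.06,[(181,218),(262,215)]),(.06,[(181,299),(260,297)])):
    w=e(a,z);d=w[1]-w[0];print(z,w[:,:2],np.degrees(np.arctan2(d[1],d[0])),np.hypot(*d[:2]))
print(s["tcp_pos"])
E
```

```text
[[273  88  28  29 631]
 [265 107   5   8  26]] [[286.64500792 102.27892235]
 [267.26923077 110.        ]]
cap [0.43813523 0.34050341 0.121     ] dot [0.4309724  0.32827729 0.066     ] yaw 59.63553929235245 0.014169834540277395
rect ((438.3382263183594, 340.2027282714844), (23.314111709594727, 23.98023223876953), 58.39020919799805)
0.06 [[0.38908798 0.35038354]
 [0.437556   0.39089737]] 39.89184885014271 0.06317056112808196
0.008 [[0.3800111  0.34168211]
 [0.45503526 0.25391091]] -49.477178883896705 0.1154660428418205
0.06 [[0.41166253 0.32620803]
 [0.4226481  0.33606501]] 41.90056101651242 0.014759495952917163
0.06 [[0.42046383 0.31501257]
 [0.43144429 0.32465325]] 41.28264164810767 0.014612095261392864
[0.48315408 0.28242427 0.19134589]
```

step_arm --commands '[{"x": -0.015, "y": 0.02, "z": 0.0, "turn": 7, "fingers": 0.06}, {"x": -0.015, "y": 0.02, "z": 0.0, "turn": 7, "fingers": 0.06}, {"x": -0.015, "y": 0.018, "z": 0.0, "turn": 5, "fingers": 0.06}, {"x": 0.0, "y": 0.0, "z": 0.0, "turn": 0, "fingers": 0.06}, {"x": 0.0, "y": 0.0, "z": -0.025, "turn": 0, "fingers": 0.06}, {"x": 0.0, "y": 0.0, "z": -0.03, "turn": 0, "fingers": 0.06}, {"x": 0.0, "y": 0.0, "z": -0.03, "turn": 0, "fingers": 0.06}, {"x": 0.0, "y": 0.0, "z": -0.02, "turn": 0, "fingers": 0.06}, {"x": 0.0, "y": 0.0, "z": -0.012, "turn": 0, "fingers": 0.06}, {"x": 0.0, "y": 0.0, "z": 0.0, "turn": 0, "fingers": 0.06}]'

```text
clock: 6.65
tcp_pos: [0.4383, 0.34, 0.0739]
tcp_rot: [-0.0, 0.269, 0.963, -0.0]
ft_force: [0.6, -0.7, 0.6]
opening: 0.7
grip_force: 0.0
```

```bash
python3 snap.py g1; python3 - <<'E'
from h import *
for n in ("scene",): cv2.imwrite("pics/g1s.png",cv2.resize(cams.read_camera(n)[150:290,300:470,::-1],None,fx=3,fy=3))
a=cv2.imread("pics/g1s.png");b=cv2.imread("pics/g1.png")[60:420,130:430]
cv2.imwrite("pics/g1b.png",np.hstack([a[:360],b])[:, :800])
E
```

```text
6.65 [0.43834423 0.33997186 0.07393519] [-4.83222136e+01 -1.73354049e+02  5.97712361e-02] 0.024780592099580317 [ 4.48489615e-01  5.47763568e-01  1.59115976e+00 -8.62946909e-05
  1.00359341e+00 -5.78564343e-01]
```

View pics/g1b.png

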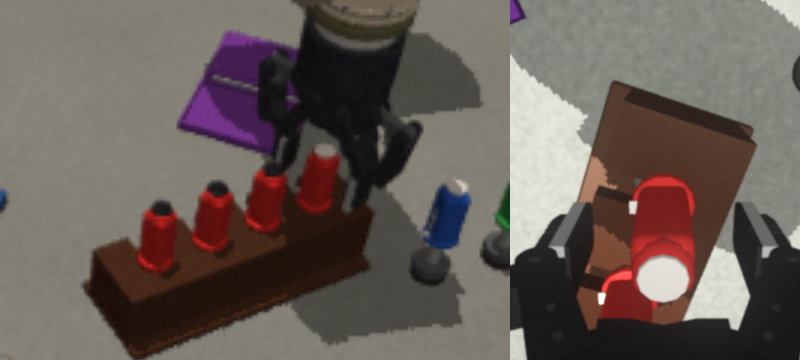

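The stamp stands midway between the pads with its flats square to them. Closing.

step_arm --commands '[{"x": 0.0, "y": 0.0, "z": 0.0, "turn": 0, "fingers": 0.0}, {"x": 0.0, "y": 0.0, "z": 0.0, "turn": 0, "fingers": 0.0}, {"x": 0.0, "y": 0.0, "z": 0.0, "turn": 0, "fingers": 0.0}, {"x": 0.0, "y": 0.0, "z": 0.0, "turn": 0, "fingers": 0.0}, {"x": 0.0, "y": 0.0, "z": 0.0, "turn": 0, "fingers": 0.0}, {"x": 0.0, "y": 0.0, "z": 0.0, "turn": 0, "fingers": 0.0}, {"x": 0.0, "y": 0.0, "z": 0.0, "turn": 0, "fingers": 0.0}, {"x": 0.0, "y": 0.0, "z": 0.0, "turn": 0, "fingers": 0.0}, {"x": 0.0, "y": 0.0, "z": 0.0, "turn": 0, "fingers": 0.0}, {"x": 0.0, "y": 0.0, "z": 0.0, "turn": 0, "fingers": 0.0}]' --newtons 50

```text
clock: 8.0
tcp_pos: [0.4384, 0.3405, 0.0748]
tcp_rot: [0.0, 0.268, 0.963, 0.0]
ft_force: [-1.0, -0.0, 5.1]
opening: 0.253
grip_force: 49.3
```

step_arm --commands '[{"x": 0.0, "y": 0.0, "z": 0.004, "turn": 0, "fingers": 0.0}, {"x": -0.0076, "y": -0.0065, "z": 0.0, "turn": 0, "fingers": 0.0}, {"x": -0.0076, "y": -0.0065, "z": 0.0, "turn": 0, "fingers": 0.0}, {"x": -0.0076, "y": -0.0065, "z": 0.0, "turn": 0, "fingers": 0.0}, {"x": -0.0076, "y": -0.0065, "z": 0.0, "turn": 0, "fingers": 0.0}, {"x": -0.0076, "y": -0.0065, "z": 0.0, "turn": 0, "fingers": 0.0}, {"x": -0.0076, "y": -0.0065, "z": 0.0, "turn": 0, "fingers": 0.0}, {"x": -0.0076, "y": -0.0065, "z": 0.0, "turn": 0, "fingers": 0.0}, {"x": -0.0076, "y": -0.0065, "z": 0.0, "turn": 0, "fingers": 0.0}, {"x": 0.0, "y": 0.0, "z": 0.0, "turn": 0, "fingers": 0.0}]'

```text
clock: 9.25
tcp_pos: [0.377, 0.288, 0.0784]
tcp_rot: [-0.0, 0.268, 0.963, -0.0]
ft_force: [1.0, 0.0, -0.8]
opening: 0.254
grip_force: 49.0
```

step_arm --commands '[{"x": 0.0, "y": 0.0, "z": 0.03, "turn": 0, "fingers": 0.0}, {"x": 0.0, "y": 0.0, "z": 0.032, "turn": 0, "fingers": 0.0}, {"x": 0.012, "y": -0.034, "z": 0.0, "turn": -5, "fingers": 0.0}, {"x": 0.012, "y": -0.034, "z": 0.0, "turn": -5, "fingers": 0.0}, {"x": 0.012, "y": -0.034, "z": 0.0, "turn": -5, "fingers": 0.0}, {"x": 0.012, "y": -0.034, "z": 0.0, "turn": -5, "fingers": 0.0}, {"x": 0.012, "y": -0.034, "z": 0.0, "turn": -5, "fingers": 0.0}, {"x": 0.012, "y": -0.034, "z": 0.0, "turn": -5, "fingers": 0.0}, {"x": 0.012, "y": -0.034, "z": 0.0, "turn": -5, "fingers": 0.0}, {"x": 0.012, "y": -0.034, "z": 0.0, "turn": -5, "fingers": 0.0}]'

```text
clock: 10.5
tcp_pos: [0.474, 0.0152, 0.1404]
tcp_rot: [0.0, 0.583, 0.813, 0.0]
ft_force: [-0.3, 0.5, -1.9]
opening: 0.249
grip_force: 49.3
```

```bash
python3 snap.py q1; python3 - <<'E'
from h import *
cv2.imwrite("pics/q1s.png",cams.read_camera("scene")[60:300,200:440,::-1])
a=cv2.resize(cv2.imread("pics/q1s.png"),(480,480));b=cv2.imread("pics/q1.png")[:,130:430]
cv2.imwrite("pics/q1b.png",np.hstack([a[:420],b]))
E
```

```text
10.5 [0.47400438 0.0151793  0.14040579] [1.04842315e+02 1.46281675e+02 2.29898883e-02] 0.5497305909686566 [-2.15771545e-01  2.99694759e-01  1.77150639e+00  5.44728770e-05
  1.06985586e+00 -5.42881182e-01]
```

View pics/q1b.png

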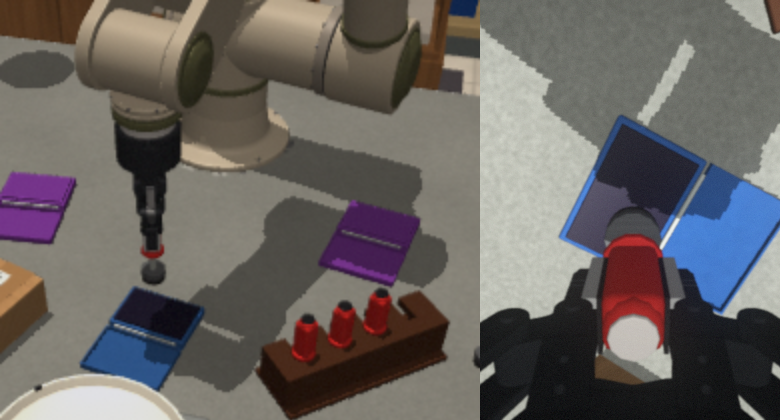

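The stamp is held upright between the pads, and the empty slot shows behind it. Checking where the pad is under it.

```bash
python3 - <<'E'
from h import *;import pickle
s=pickle.load(open("q1.pkl","rb"));c=cam("wrist",s)
W=px2w(c,[(271,116),(356,160),(210,238)],.013);print(W,(W[1]+W[2])/2,np.hypot(*(W[1]-W[0])[:2]),np.hypot(*(W[2]-W[0])[:2]));print(robot.get_state()["ft_force"],robot.get_state()["tcp_pos"])
E
```

```text
[[ 0.44587576  0.0739194   0.013     ]
 [ 0.5166875   0.06399537  0.013     ]
 [ 0.42897329 -0.03195793  0.013     ]] [0.4728304  0.01601872 0.013     ] 0.07150377073730785 0.10721801716523083
[ 0.73422656  0.09422463 -2.48489818] [0.47462408 0.01384674 0.140371  ]
```

step_arm --commands '[{"x": 0.0, "y": 0.0, "z": -0.02, "turn": -3, "fingers": 0.0}, {"x": 0.0, "y": 0.0, "z": -0.02, "turn": -3, "fingers": 0.0}, {"x": 0.0, "y": 0.0, "z": -0.014, "turn": -3, "fingers": 0.0}, {"x": 0.0, "y": 0.0, "z": -0.005, "turn": 0, "fingers": 0.0}, {"x": 0.0, "y": 0.0, "z": 0.0, "turn": 0, "fingers": 0.0}, {"x": 0.0, "y": 0.0, "z": 0.0, "turn": 0, "fingers": 0.0}, {"x": 0.0, "y": 0.0, "z": 0.0, "turn": 0, "fingers": 0.0}, {"x": 0.0, "y": 0.0, "z": 0.0, "turn": 0, "fingers": 0.0}, {"x": 0.0, "y": 0.0, "z": 0.0, "turn": 0, "fingers": 0.0}, {"x": 0.0, "y": 0.0, "z": 0.0, "turn": 0, "fingers": 0.0}]'

```text
clock: 11.85
tcp_pos: [0.4734, 0.0164, 0.0813]
tcp_rot: [0.0, 0.643, 0.766, 0.0]
ft_force: [0.5, -0.5, -1.3]
opening: 0.249
grip_force: 49.4
```

step_arm --commands '[{"x": 0.0, "y": 0.0, "z": -0.004, "turn": 0, "fingers": 0.0}, {"x": 0.0, "y": 0.0, "z": -0.001, "turn": 0, "fingers": 0.0}, {"x": 0.0, "y": 0.0, "z": -0.001, "turn": 0, "fingers": 0.0}, {"x": 0.0, "y": 0.0, "z": -0.001, "turn": 0, "fingers": 0.0}, {"x": 0.0, "y": 0.0, "z": 0.0, "turn": 0, "fingers": 0.0}, {"x": 0.0, "y": 0.0, "z": 0.0, "turn": 0, "fingers": 0.0}, {"x": 0.0, "y": 0.0, "z": 0.0, "turn": 0, "fingers": 0.0}, {"x": 0.0, "y": 0.0, "z": 0.0, "turn": 0, "fingers": 0.0}, {"x": 0.0, "y": 0.0, "z": 0.0, "turn": 0, "fingers": 0.0}, {"x": 0.0, "y": 0.0, "z": 0.0, "turn": 0, "fingers": 0.0}]'

```text
clock: 13.1
tcp_pos: [0.4734, 0.0164, 0.0743]
tcp_rot: [0.0, 0.643, 0.766, -0.0]
ft_force: [-0.4, 0.7, 0.8]
opening: 0.252
grip_force: 49.6
```

step_arm --commands '[{"x": 0.0, "y": 0.0, "z": -0.0008, "turn": 0, "fingers": 0.0}, {"x": 0.0, "y": 0.0, "z": -0.0007, "turn": 0, "fingers": 0.0}, {"x": 0.0, "y": 0.0, "z": 0.0, "turn": 0, "fingers": 0.0}, {"x": 0.0, "y": 0.0, "z": 0.0, "turn": 0, "fingers": 0.0}, {"x": 0.0, "y": 0.0, "z": 0.0, "turn": 0, "fingers": 0.0}, {"x": 0.0, "y": 0.0, "z": 0.0, "turn": 0, "fingers": 0.0}, {"x": 0.0, "y": 0.0, "z": 0.0, "turn": 0, "fingers": 0.0}, {"x": 0.0, "y": 0.0, "z": 0.0, "turn": 0, "fingers": 0.0}, {"x": 0.0, "y": 0.0, "z": 0.0, "turn": 0, "fingers": 0.0}, {"x": 0.0, "y": 0.0, "z": 0.0, "turn": 0, "fingers": 0.0}]'

```text
clock: 14.35
tcp_pos: [0.4734, 0.0164, 0.0728]
tcp_rot: [0.0, 0.643, 0.766, 0.0]
ft_force: [-1.9, 0.0, 4.1]
opening: 0.25
grip_force: 49.9
```

```bash
python3 -c "
from h import *
for i in range(6):
    cams.read_camera('wrist');s=robot.get_state();print(s['ft_force'][2],s['tcp_pos'])"
```

```text
4.474765985547885 [0.47343918 0.01637486 0.07281785]
4.794115799885575 [0.47345515 0.01638008 0.07280643]
4.4165992051934 [0.47341969 0.01640808 0.07281673]
4.985373655073911 [0.47344443 0.01637162 0.07280344]
3.727169645221752 [0.47340931 0.0163849  0.07279832]
4.4287410527750515 [0.47342967 0.01639068 0.07281214]
```

Pressed at about 5.5 N for more than a second. Now lifting and moving to the mark.

step_arm --commands '[{"x": 0.0, "y": 0.0, "z": 0.03, "turn": 0, "fingers": 0.0}, {"x": 0.0, "y": 0.0, "z": 0.047, "turn": 0, "fingers": 0.0}, {"x": 0.0053, "y": -0.0427, "z": 0.0, "turn": -3.5, "fingers": 0.0}, {"x": 0.0053, "y": -0.0427, "z": 0.0, "turn": -3.5, "fingers": 0.0}, {"x": 0.0053, "y": -0.0427, "z": 0.0, "turn": -3.5, "fingers": 0.0}, {"x": 0.0053, "y": -0.0427, "z": 0.0, "turn": -3.5, "fingers": 0.0}, {"x": 0.0053, "y": -0.0427, "z": 0.0, "turn": -3.5, "fingers": 0.0}, {"x": 0.0053, "y": -0.0427, "z": 0.0, "turn": -3.5, "fingers": 0.0}, {"x": 0.0053, "y": -0.0427, "z": 0.0, "turn": -3.5, "fingers": 0.0}, {"x": 0.0053, "y": -0.0426, "z": 0.0, "turn": -3.3, "fingers": 0.0}]'

```text
clock: 15.9
tcp_pos: [0.5158, -0.3265, 0.1491]
tcp_rot: [-0.0, 0.809, 0.588, 0.0]
ft_force: [0.1, 0.1, -1.2]
opening: 0.25
grip_force: 49.7
```

step_arm --commands '[{"x": 0.0, "y": 0.0, "z": 0.0, "turn": 0, "fingers": 0.0}, {"x": 0.0, "y": 0.0, "z": 0.0, "turn": 0, "fingers": 0.0}, {"x": 0.0, "y": 0.0, "z": 0.0, "turn": 0, "fingers": 0.0}, {"x": 0.0, "y": 0.0, "z": 0.0, "turn": 0, "fingers": 0.0}, {"x": 0.0, "y": 0.0, "z": 0.0, "turn": 0, "fingers": 0.0}, {"x": 0.0, "y": 0.0, "z": 0.0, "turn": 0, "fingers": 0.0}, {"x": 0.0, "y": 0.0, "z": 0.0, "turn": 0, "fingers": 0.0}, {"x": 0.0, "y": 0.0, "z": 0.0, "turn": 0, "fingers": 0.0}, {"x": 0.0, "y": 0.0, "z": 0.0, "turn": 0, "fingers": 0.0}, {"x": 0.0, "y": 0.0, "z": 0.0, "turn": 0, "fingers": 0.0}]'

```text
clock: 17.15
tcp_pos: [0.5158, -0.3251, 0.1498]
tcp_rot: [-0.0, 0.808, 0.589, 0.0]
ft_force: [-0.0, 0.3, -1.2]
opening: 0.256
grip_force: 49.7
```

```bash
python3 snap.py m1; python3 - <<'E'
from h import *;import pickle
s=pickle.load(open("m1.pkl","rb"));c=cam("wrist",s);im=cv2.imread("pics/m1.png")
t=s["tcp_pos"];print("ring pred",w2px(c,[(.5158,-.3251,.06)]),"face",w2px(c,[(t[0],t[1],t[2]-.0591),(t[0],t[1],t[2]-.0591+.017),(t[0],t[1],t[2]-.009)]),s["ft_force"])
cv2.imwrite("pics/m1z.png",cv2.resize(im[100:360,190:370],None,fx=2.3,fy=2.3,interpolation=cv2.INTER_CUBIC))
E
```

```text
17.15 [ 0.51580302 -0.32511871  0.1497824 ] [-1.45521151e+02 -1.05939203e+02 -1.45026460e-03] 0.0012252746427517138 [-7.54341476e-01  5.66400340e-01  1.33680598e+00  2.13286442e-05
  1.23840619e+00 -4.42093952e-01]
ring pred [[281.63968465 216.71678681]] face [[281.53813933 232.00071799]
 [281.46008453 242.42480804]
 [281.26375164 268.64474197]] [-0.04656042  0.31529318 -1.18903   ]
```

View pics/m1z.png

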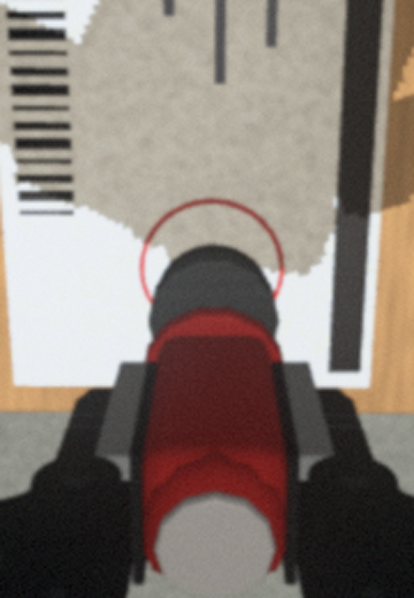

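The ring is centred under the stamp laterally, with the bar code to the left (the side of the stamp's front). Checking the fore-aft offset precisely.

```bash
python3 - <<'E'
from h import *;import pickle
s=pickle.load(open("m1.pkl","rb"));c=cam("wrist",s);t=s["tcp_pos"];im=cv2.imread("pics/m1.png").astype(int)
a=np.linspace(0,2*np.pi,361)
def circ(x,y,z,r): return w2px(c,np.c_[x+r*np.cos(a),y+r*np.sin(a),0*a+z])
for n,z,r in(("face",t[2]-.0591,.015),("mount top",t[2]-.0421,.016),("mount low",t[2]-.055,.016)):
    p=circ(t[0],t[1],z,r);print(n,p[:,0].min(),p[:,0].max(),p[:,1].min())
for r in(.02,.0208):
    p=circ(.5158,-.3251,.06,r);print("ring",p[:,0].min(),p[:,0].max(),p[:,1].min())
print("col",[(v,*im[v,283]) for v in range(182,214,1)])
E
```

```text
face 256.41492293313775 306.65700365851853 207.83797921340903
mount top 252.43507424569538 310.4791708179616 214.6684212939203
mount low 254.2164926505186 308.81918607595816 208.1126247207149
ring 252.21069945596693 311.0627220619934 187.95141708420286
ring 251.03290912111103 312.24000909694666 186.772215521502
col [(182, np.int64(154), np.int64(167), np.int64(173)), (183, np.int64(157), np.int64(172), np.int64(178)), (184, np.int64(156), np.int64(170), np.int64(177)), (185, np.int64(145), np.int64(156), np.int64(171)), (186, np.int64(108), np.int64(117), np.int64(159)), (187, np.int64(75), np.int64(80), np.int64(144)), (188, np.int64(110), np.int64(118), np.int64(159)), (189, np.int64(154), np.int64(169), np.int64(180)), (190, np.int64(163), np.int64(176), np.int64(182)), (191, np.int64(165), np.int64(177), np.int64(183)), (192, np.int64(164), np.int64(177), np.int64(183)), (193, np.int64(161), np.int64(175), np.int64(181)), (194, np.int64(161), np.int64(175), np.int64(179)), (195, np.int64(163), np.int64(174), np.int64(182)), (196, np.int64(163), np.int64(176), np.int64(182)), (197
[... 157 characters left out ...]
 np.int64(158), np.int64(173), np.int64(178)), (201, np.int64(160), np.int64(174), np.int64(180)), (202, np.int64(162), np.int64(175), np.int64(181)), (203, np.int64(162), np.int64(174), np.int64(181)), (204, np.int64(156), np.int64(169), np.int64(175)), (205, np.int64(139), np.int64(148), np.int64(153)), (206, np.int64(97), np.int64(104), np.int64(109)), (207, np.int64(50), np.int64(56), np.int64(57)), (208, np.int64(50), np.int64(51), np.int64(53)), (209, np.int64(48), np.int64(50), np.int64(50)), (210, np.int64(50), np.int64(50), np.int64(51)), (211, np.int64(49), np.int64(51), np.int64(54)), (212, np.int64(53), np.int64(54), np.int64(55)), (213, np.int64(61), np.int64(60), np.int64(62))]
```

step_arm --commands '[{"x": -0.0003, "y": -0.001, "z": -0.01, "turn": 0, "fingers": 0.0}, {"x": 0.0, "y": 0.0, "z": -0.01, "turn": 0, "fingers": 0.0}, {"x": 0.0, "y": 0.0, "z": -0.0068, "turn": 0, "fingers": 0.0}, {"x": 0.0, "y": 0.0, "z": 0.0, "turn": 0, "fingers": 0.0}, {"x": 0.0, "y": 0.0, "z": 0.0, "turn": 0, "fingers": 0.0}, {"x": 0.0, "y": 0.0, "z": -0.001, "turn": 0, "fingers": 0.0}, {"x": 0.0, "y": 0.0, "z": -0.001, "turn": 0, "fingers": 0.0}, {"x": 0.0, "y": 0.0, "z": -0.001, "turn": 0, "fingers": 0.0}, {"x": 0.0, "y": 0.0, "z": 0.0, "turn": 0, "fingers": 0.0}, {"x": 0.0, "y": 0.0, "z": 0.0, "turn": 0, "fingers": 0.0}]'

```text
clock: 18.45
tcp_pos: [0.5155, -0.3261, 0.12]
tcp_rot: [0.0, 0.808, 0.589, 0.0]
ft_force: [0.1, 0.4, -1.3]
opening: 0.25
grip_force: 49.7
```

step_arm --commands '[{"x": 0.0, "y": 0.0, "z": -0.001, "turn": 0, "fingers": 0.0}, {"x": 0.0, "y": 0.0, "z": -0.001, "turn": 0, "fingers": 0.0}, {"x": 0.0, "y": 0.0, "z": -0.0005, "turn": 0, "fingers": 0.0}, {"x": 0.0, "y": 0.0, "z": 0.0, "turn": 0, "fingers": 0.0}, {"x": 0.0, "y": 0.0, "z": 0.0, "turn": 0, "fingers": 0.0}, {"x": 0.0, "y": 0.0, "z": 0.0, "turn": 0, "fingers": 0.0}, {"x": 0.0, "y": 0.0, "z": 0.0, "turn": 0, "fingers": 0.0}, {"x": 0.0, "y": 0.0, "z": 0.0, "turn": 0, "fingers": 0.0}, {"x": 0.0, "y": 0.0, "z": 0.0, "turn": 0, "fingers": 0.0}, {"x": 0.0, "y": 0.0, "z": 0.0, "turn": 0, "fingers": 0.0}]'

```text
clock: 19.7
tcp_pos: [0.5155, -0.3261, 0.1175]
tcp_rot: [0.0, 0.808, 0.589, 0.0]
ft_force: [-0.3, 1.0, 2.1]
opening: 0.256
grip_force: 50.1
```

Contact is about 3.4 N. A further 1 mm gives about 5.5 N.

step_arm --commands '[{"x": 0.0, "y": 0.0, "z": -0.0005, "turn": 0, "fingers": 0.0}, {"x": 0.0, "y": 0.0, "z": -0.0005, "turn": 0, "fingers": 0.0}, {"x": 0.0, "y": 0.0, "z": 0.0, "turn": 0, "fingers": 0.0}, {"x": 0.0, "y": 0.0, "z": 0.0, "turn": 0, "fingers": 0.0}, {"x": 0.0, "y": 0.0, "z": 0.0, "turn": 0, "fingers": 0.0}, {"x": 0.0, "y": 0.0, "z": 0.0, "turn": 0, "fingers": 0.0}, {"x": 0.0, "y": 0.0, "z": 0.0, "turn": 0, "fingers": 0.0}, {"x": 0.0, "y": 0.0, "z": 0.0, "turn": 0, "fingers": 0.0}, {"x": 0.0, "y": 0.0, "z": 0.0, "turn": 0, "fingers": 0.0}, {"x": 0.0, "y": 0.0, "z": 0.0, "turn": 0, "fingers": 0.0}]'

```text
clock: 20.95
tcp_pos: [0.5155, -0.3261, 0.1165]
tcp_rot: [0.0, 0.808, 0.589, 0.0]
ft_force: [0.5, 0.9, 3.8]
opening: 0.251
grip_force: 50.5
```

```bash
python3 - <<'E'
from h import *
f=[]
for i in range(5):
    im=cams.read_camera('wrist');s=robot.get_state();f.append(s['ft_force'][2])
print(f,s['tcp_pos'],s['grip_force'])
c=cam("wrist",s);t=s["tcp_pos"];a=np.linspace(0,2*np.pi,361)
p=w2px(c,np.c_[.5158+.0204*np.cos(a),-.3251+.0204*np.sin(a),0*a+.06]);print("ring pred",p.min(0),p.max(0))
p=w2px(c,np.c_[t[0]+.015*np.cos(a),t[1]+.015*np.sin(a),0*a+.06]);print("die pred",p.min(0),p.max(0))
col=im[:,282].astype(int);print([(v,*map(int,col[v])) for v in range(188,222)])
E
```

```text
[np.float64(5.541115367835806), np.float64(3.6435168594555694), np.float64(3.8893204132099353), np.float64(4.370743288464055), np.float64(4.052079655069526)] [ 0.51554651 -0.32614757  0.11651902] 50.49990892410278
ring pred [246.7480128  198.19328462] [315.99303076 263.52169481]
die pred [256.0949876  209.04820232] [306.92932494 256.92861142]
[(188, 181, 176, 163), (189, 184, 177, 161), (190, 179, 174, 160), (191, 176, 170, 156), (192, 178, 173, 159), (193, 177, 170, 158), (194, 181, 175, 161), (195, 176, 168, 154), (196, 167, 143, 133), (197, 151, 91, 84), (198, 142, 72, 68), (199, 161, 121, 110), (200, 179, 165, 152), (201, 184, 178, 163), (202, 184, 177, 164), (203, 181, 172, 160), (204, 176, 171, 157), (205, 179, 173, 158), (206, 177, 171, 156), (207, 148, 144, 132), (208, 85, 80, 75), (209, 51, 47, 45), (210, 53, 51, 48), (211, 52, 49, 49), (212, 53, 50, 50), (213, 60, 60, 58), (214, 69, 68, 68), (215, 67, 65, 64), (216, 68, 68, 66), (217, 68, 67, 66), (218, 73, 72, 70), (219, 69, 68, 66), (220, 68, 67, 66), (221, 70, 70, 68)]
```

The gap between die edge and ring is about 6 mm against 5.4 mm ideal, so the stamp is centred within about 1 mm, at about 5.5 N. Handing in.

```bash
python3 -c "
from cell import robot
print(robot.job_done())"
```

```text
the job is handed in; nothing more can be done
None
```

I inked the date stamp at about 5.5 N and set it on the label's red circle, about 1 mm off centre with its front mark towards the bar code. It is still gripped and pressing at about 5.5 N; I handed the job in at about 21 s, and the hand-in returned no verdict.

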